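# Open the screw press and lid the pressed cake

## Robot

A 6-joint arm with a two-finger parallel gripper is mounted at the origin on the work surface; the furniture and walls round the work are solid. World frame = base frame: x ahead of the robot, y to its left, z up, the work surface at z = 0. Lengths are in m, angles in rad, forces in N, time in s.
With the tool pointing down it reaches from about 0.35 to 0.975 m from the base axis. Payload 4.9 kg.
Tool frame: the origin (TCP) lies on the centre line of the jaws, within the pads' length; the fingertips stand 11 mm ahead of it and the grasp point (between the pads) lies 8 mm behind it (manip.finger_overhang is the distance from the TCP to the fingertips, in m); y points along the fingers, z is the direction in which the jaws open and shut, and the axes are right-handed (so a half turn about y gives the same grasp; the last joint's range is limited). The gripper opens to 85 mm and grips with 20 to 120 N. Pads are 22 mm wide; open, the fingers measure 114 mm over their backs; the gripper's body (76 mm by 85 mm) begins 54 mm behind the grasp point. The pads swing forward as they close: fully open they stand 13 mm farther back than shut.
Start: joints at [-1.287, 0.053, 1.613, -0, 1.476, -0.119], TCP at [0.245, -0.575, 0.242] pointing down, gripper open.
Joint ranges: [-3.01, 3.01], [-1.01, 2.22], [0.06, 2.58], [-1.02, 4.17], [0.09, 2.62], [-3.14, 3.14]. Speed limits (rad/s): [2.57, 2.57, 3.14, 3.14, 3.14, 3.14].

## Interface

Orientations are given as a unit quaternion [w, x, y, z].
In Python, from plant import readout, cams, workorder, manip gives the robot as it stands.
- The arm moves only by the tool play_rows, never from a script. Its arguments are lists of equal length, an entry for each row: "slide": the shift along the tool's x, y, z in cm, a list of three; "yaw": the turn about the tool's y in degrees; "grip": the closure, from -1 (fully open) to 1 (shut), so that 0 is half open. In form: {"slide": [[x, y, z], ...], "yaw": [yaw, ...], "grip": [grip, ...]}. A call has 1 to 12 rows; each row shifts and turns the commanded pose from where the row before left it, along the tool's axes as they then stand; what a row does not reach is not made up. A row lasts 1/10 s, in which the tool goes at most 50 mm and 8.59 degrees, less where a joint would pass 70% of its speed; a pose out of reach is approached as far as the arm can. A call with a gripper value outside its range is refused whole. The fingers move at their own pace and stop on an object; the grip force is fixed at half the most. Time passes only in rows, so rows that do not move let the fingers close. It gives the time, the measured TCP pose, the force and the opening at its end, in the units of the state.
- readout.state(): the state, without advancing time (a new reading comes with each control period).
- cams.grab_frame(name): name is "scene" or "top"; returns a dict with "image" (384x512x3 uint8, red, green, blue), "mtx" (3x3 intrinsics, pixels), "R" (3x3) and "t" (3): a world point X has camera coordinates R X + t. Camera axes: x right, y down, z forward; pixel columns grow to the right and rows downward; lengths in m; the calibration is good to about 2 mm. A picture is of the moment at which its call begins. There is no depth.
- workorder.job_done(): hands the job in, once; it reports no verdict.
The state is a dict: "time": time; "joint_pos": joint angles; "joint_vel": joint speeds; "joint_efforts": joint torques, N m; "tool_pos": TCP position; "tool_rot": TCP orientation; "contact_force": force on the tool from outside, world axes, zero at the start; "ft_torque": the same for the moment, N m; "gripper_width": opening from 0.0 (shut) to 1.0 (fully open).
Only numpy, scipy, OpenCV 4.12 (cv2) and the standard library are available. Lean on these libraries where they do the work, as an engineer would, in place of code of your own. Each camera call takes 0.05 s, during which the arm holds its last target.

## Task

The fruit cake has finished pressing. Unscrew the handwheel anticlockwise until the pressing plate has risen clear of the tin, draw the tray with the tin all the way out of the press, then close the tin with whichever of the two lids fits, pressed fully down and level. Leave the jars, the sugar shaker and the measuring cup standing where they are.

Things in the scene. Friction and masses are not known exactly. Their poses are not given: they have to be found in the camera images.
- press: Grey bench screw press, fixed. Origin on the worktop under its vertical screw; own -x = the way the tray is drawn out. Sills 36 wide, 22 high at y = +-80 from x = -100 to 82; 20 mm columns at x = 0, y = +-80; crosshead 40 (x) by 204 (y), underside 152, top 176 above the worktop (column nuts to 193; screw nut to 187, 34 across).
- wheel (a joint): Handwheel angle, rad; grows anticlockwise from above (opening); 0 lowest, stop at 18.8, starts between 0 and 3. One turn lifts wheel, screw and pressing plate together by 16 mm. Stays where it is left; takes about 0.12 N m (3 N against a spoke).
- wheel_hub (a point): Centre of the level handwheel, in the mid-plane of rim and spokes; 228 mm above the worktop at angle 0, rises with it. 150 mm across; rim a 14 mm round bar on radius 68; three spokes 10 mm thick, 120 degrees apart; hub 28 across, 13 above and 16 below mid-plane. Each opening between the spokes is 47 mm wide radially: closed fingers put down in it can push a spoke round.
- spoke_end (a point): Where one of the three spokes meets the rim, in the wheel's mid-plane, 68 mm from the axis; turns and rises with the wheel. The other two spokes are 120 degrees to either side.
- plate_face (a point): Centre of the underside of the pressing plate, a steel disc 82 mm across, inside the tin at the start; rises with the wheel, does not turn. 46 mm above the worktop at angle 0; the tin's rim is 79 mm above it, so the plate is clear from a wheel angle of about 13.5. Until then it holds the tin and so the tray.
- tray (a joint): How far the steel tray is drawn out, m: 0 at the start, 0.15 fully out (stop). Stays where it is left; takes about 3 N.
- tray_bar (a point): Middle of the tray's pull bar: round, level, 10 mm thick, 80 long (along the press's y), 42 mm above the worktop, 165 mm from the screw axis while the tray is in; moves with the tray. Held at its ends by 8 mm rods; between bar and tray is an opening 70 wide by 100 long, only the worktop below.
- tin: Round steel cake tin, open on top, 98 mm across at the foot, 102 at the rim (104 over its thin bead), 70 tall, 0.6 to 1 kg with the dark fruit cake that half fills it. Origin: centre of its underside, z up. Stands loose in the tray, 9 mm above the worktop, within a low lip (4 mm play), under the plate at the start.
- lid_large: The wider of two look-alike steel lids, 112 mm across the mouth: fits over the tin's rim, 2 mm to spare all round, 3 at the mouth. Lies mouth down on the worktop. Origin: centre of the mouth, z up. 14 mm tall, hollow 12 deep; above it a black knob 21 mm across, 20 to 50 mm above the origin, on a neck. Fully home its origin is 58 mm above the tin's. 0.13 kg.
- lid_small: The narrower look-alike lid, 101 mm across the mouth, else the same shape and knob. Too narrow for the tin: only rests on top of the rim. Lies mouth down; which lid lies in which of the two places varies. Origin: centre of the mouth, z up.
- vanilla_jar: Bystander: spice jar with a red cap, 45 mm across, 106 tall, origin at its foot.
- cinnamon_jar: Bystander: spice jar with a red cap, 45 mm across, 106 tall, origin at its foot.
- jam_jar: Bystander: jam jar with a white lid, 76 mm across, 92 tall, origin at its foot.
- sugar_shaker: Bystander: steel sugar shaker, 68 mm across, 106 tall, origin at its foot.
- measuring_cup: Bystander: steel measuring cup, 72 mm across and 99 over its handle, 57 tall, origin under the cup.
Not all that is in view belongs to the job. What is shaped like the tin but orange is not meant.

How it is judged:
On the way, in this order (a step that is already met when the one before it is completed fails the run):
1. the pressing plate is raised clear of the tin's rim by the handwheel, the tray still in (z of plate_face in the frame of tin above 0.071 m and value of joint tray below 0.03 m), for 0.2 s.
2. the tray is drawn fully out with the tin upright on it (value of joint tray above 0.14 m and horizontal distance between tin and tray_bar below 0.177 m and angle between tin's own z axis and vertical below 0.05 rad), for 0.2 s.
At the end, for the whole second after the job is handed in: The wider lid is fully down on the tin (within 2.5 mm, centred within 6 mm, level within 3 degrees), at rest; the tin stands upright in its place on the tray, still drawn out 130 mm or more; the pressing plate is still above the height of the rim (z of lid_large in the frame of tin between 0.055 and 0.0605 m and horizontal distance between lid_large and tin below 0.006 m and angle between each of lid_large, tin's own z axis and vertical below 0.05 rad and value of joint tray above 0.13 m and horizontal distance between tin and tray_bar below 0.177 m and z of plate_face in the frame of press above 0.079 m and linear speed of each of lid_large, tin below 0.02 m/s); the robot touches nothing.
It fails at once if a jar, the sugar shaker or the measuring cup is shoved or knocked over (moved more than 30 mm) (distance of any of vanilla_jar, cinnamon_jar, jam_jar, sugar_shaker, measuring_cup from where it was at the start of the episode above 0.03 m).
It fails at once if the tin is tipped (angle between tin's own z axis and vertical above 0.35 rad).
It also fails if it takes over 72 s, if anything falls off the work surface, if the arm or the gripper's body presses on something with over 40 N, if the wrist force passes 120 N, or if a joint passes its speed limit or range.

## Working session

There is one attempt and no reset: what is moved stays moved. The work goes in short steps, Python scripts to look and compute and a tool call to move; the robot and the scene stay as the last step left them, time stands still between calls to the robot, and variables do not carry over. Pictures are saved under pics/ and viewed, and the job is handed in when it is done.

Besides the shell and the picture viewer there is one more tool, called after "Emit:" by a JSON object that holds its "name" and its "arguments", one argument or row to a line. play_rows: Moves the arm, as the interface text tells. Its arguments: {"type":"object","properties":{"slide":{"type":"array","items":{"type":"array","items":{"type":"number"}}},"yaw":{"type":"array","items":{"type":"number"}},"grip":{"type":"array","items":{"type":"number"}}},"required":["slide","yaw","grip"]}

```bash
ls; mkdir -p pics; python3 - <<'E'
from plant import readout,cams,workorder,manip
import cv2
print(readout.state()); print([a for a in dir(manip) if a[0]!='_'])
for n in("scene","top"):
    f=cams.grab_frame(n); cv2.imwrite(f"pics/{n}0.png",f["image"][:,:,::-1]); print(n,f["mtx"],f["R"],f["t"])
E
```

```text
pics
{'time': 0.0, 'joint_pos': array([-1.28700205e+00,  5.33719769e-02,  1.61431995e+00,  2.13945588e-05,
        1.47601244e+00, -1.19010482e-01]), 'joint_vel': array([ 0.00076891,  0.00035265, -0.00064467,  0.00090882,  0.00048566,
        0.00011372]), 'joint_efforts': array([-1.88830505e-03, -3.93682981e+01, -3.70181465e+01, -3.01533046e-04,
        6.99072421e-03,  4.01683764e-06]), 'tool_pos': array([ 0.24482659, -0.57438468,  0.24103813]), 'tool_rot': array([ 0.14139743, -0.14150531,  0.69355848, -0.69206911]), 'contact_force': array([ 0.09058119, -0.47720886,  0.40120324]), 'ft_torque': array([-0.01809388, -0.04180505,  0.05495487]), 'gripper_width': 0.9972076406090868}
['IKError', 'finger_overhang']
scene [[400.47553173   0.         255.92657217]
 [  0.         400.47553173 190.42550368]
 [  0.           0.           1.        ]] [[ 0.98003449 -0.19855754  0.01035862]
 [-0.12783631 -0.66916074 -0.73203946]
 [ 0.15228354  0.71609971 -0.68118347]] [-0.50978908  0.20894128  1.00089167]
top [[381.73946729   0.         259.2276059 ]
 [  0.         381.73946729 198.52977521]
 [  0.           0.           1.        ]] [[-0.02120715 -0.99900668 -0.03919073]
 [-0.98442621  0.02770795 -0.17360097]
 [ 0.17451443  0.0348988  -0.98403597]] [0.04603563 0.57276915 0.92513378]
```

View pics/scene0.png

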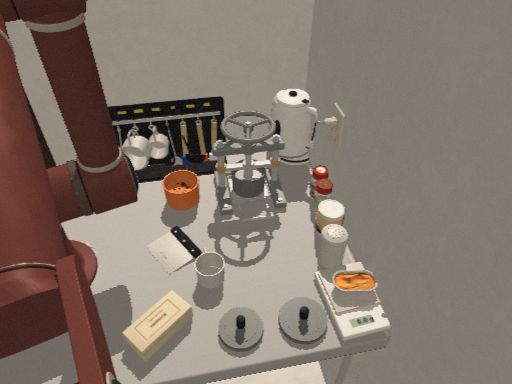

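View pics/top0.png

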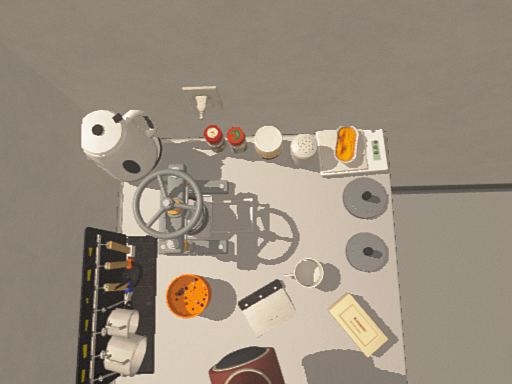

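```bash
cat > h.py <<'E'
import numpy as np,cv2
from plant import readout,cams
def ray(f,uv,z):
    d=f["R"].T@np.linalg.solve(f["mtx"],[uv[0],uv[1],1.]); c=-f["R"].T@f["t"]
    return c+d*(z-c[2])/d[2]
def proj(f,X):
    p=f["mtx"]@(f["R"]@np.asarray(X,float)+f["t"]); return p[:2]/p[2]
def tri(fs,uvs):
    A=[];b=[]
    for f,uv in zip(fs,uvs):
        P=f["mtx"]@np.c_[f["R"],f["t"]]
        for k in(0,1):
            r=P[k]-uv[k]*P[2]; A.append(r[:3]); b.append(-r[3])
    x,res,_,_=np.linalg.lstsq(np.array(A),np.array(b),rcond=None); return x,res
def crop(f,x0,y0,x1,y1,s,name):
    im=cv2.resize(f["image"][y0:y1,x0:x1,::-1],None,fx=s,fy=s,interpolation=cv2.INTER_CUBIC); cv2.imwrite("pics/"+name,im)
E
python3 - <<'E'
from h import *
t=cams.grab_frame("top"); s=cams.grab_frame("scene")
crop(t,110,150,310,290,4,"t1.png"); crop(s,190,90,310,220,5,"s1.png")
crop(t,330,170,400,280,5,"t2.png")
E
```

```text
(no output)
```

View pics/t1.png

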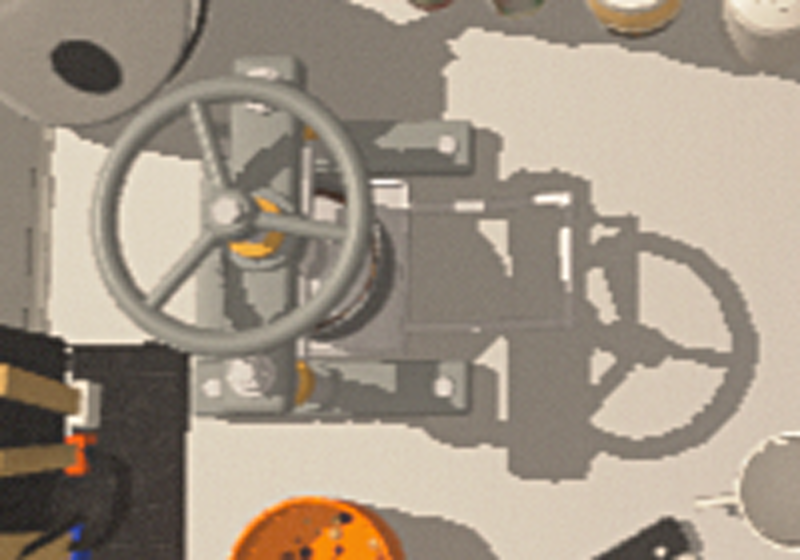

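View pics/s1.png

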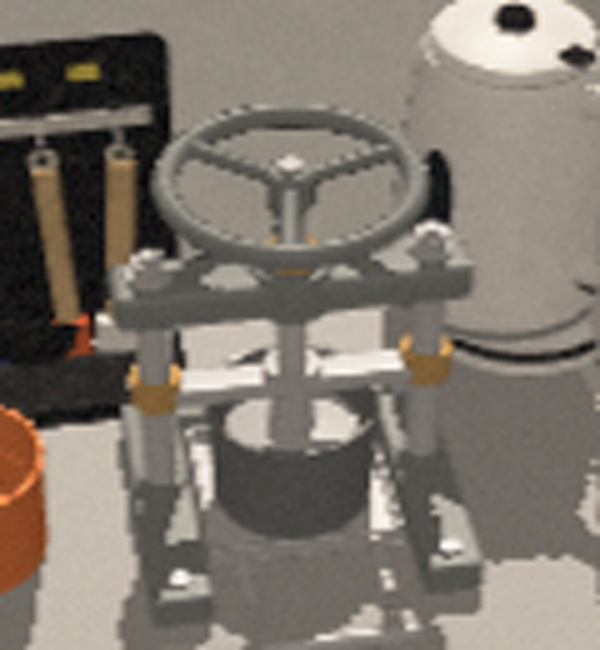

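View pics/t2.png

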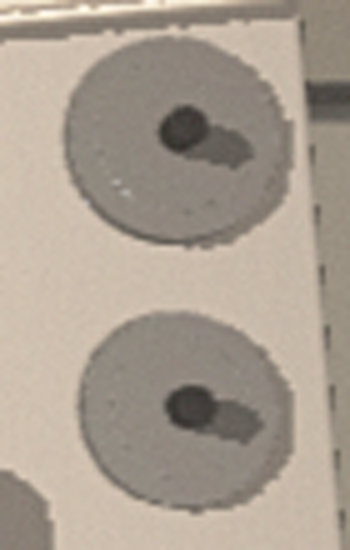

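```bash
python3 - <<'E'
from h import *
np.set_printoptions(precision=4,suppress=True)
t=cams.grab_frame("top"); s=cams.grab_frame("scene")
def T(x,y): return ((x+.5)/4-.5+110,(y+.5)/4-.5+150)
def S(x,y): return ((x+.5)/5-.5+190,(y+.5)/5-.5+90)
print("hubtop",tri([t,s],[T(229,208),S(291,165)]))
# rim ellipse outer centre
print("rimctr",tri([t,s],[T((92+372)/2,(76+354)/2),S((153+430)/2,(103+265)/2)]))
for q in [(195,100),(350,232),(152,305)]: print("spoke",ray(t,T(*q),.232))
for q in [(92,210),(372,215),(232,76),(232,354)]: print("rim ext",ray(t,T(*q),.232))
print("bar ends",ray(t,T(567,198),.042),ray(t,T(572,326),.042), "bar", ray(t,T(567,228),.042),ray(t,T(567,280),.042))
print("sill ends", [ray(t,T(*q),.022) for q in [(470,122),(470,172),(470,362),(470,411)]])
def L(x,y): return ((x+.5)/5-.5+330,(y+.5)/5-.5+170)
hs=cv2.cvtColor(t["image"],cv2.COLOR_RGB2HSV)
for n,(x0,x1,y0,y1),k in [("A",(65,293,37,246),(184,129)),("B",(79,294,311,511),(190,406))]:
    print(n,"knobtop",ray(t,L(*k),.05)," L/R", ray(t,L(x0,(y0+y1)/2),.007),ray(t,L(x1,(y0+y1)/2),.007),"diam",np.linalg.norm(ray(t,L(x0,(y0+y1)/2),.012)-ray(t,L(x1,(y0+y1)/2),.012)),np.linalg.norm(ray(t,L((x0+x1)/2,y0),.012)-ray(t,L((x0+x1)/2,y1),.012)))
E
```

```text
hubtop (array([0.539 , 0.2161, 0.2419]), array([0.0141]))
rimctr (array([0.5387, 0.2183, 0.2282]), array([0.4463]))
spoke [0.5991 0.2384 0.232 ]
spoke [0.5261 0.1551 0.232 ]
spoke [0.4906 0.2582 0.232 ]
rim ext [0.5415 0.2916 0.232 ]
rim ext [0.5347 0.1436 0.232 ]
rim ext [0.6116 0.2188 0.232 ]
rim ext [0.4642 0.2158 0.232 ]
bar ends [0.5743 0.0525 0.042 ] [0.4916 0.0508 0.042 ] bar [0.5547 0.0529 0.042 ] [0.5211 0.0535 0.042 ]
sill ends [array([0.6311, 0.1175, 0.022 ]), array([0.5972, 0.1177, 0.022 ]), array([0.4717, 0.1185, 0.022 ]), array([0.4402, 0.1187, 0.022 ])]
A knobtop [ 0.5743 -0.24    0.05  ]  L/R [ 0.577  -0.1878  0.007 ] [ 0.5736 -0.3071  0.007 ] diam 0.11882727632343999 0.1118765766283839
B knobtop [ 0.4352 -0.2333  0.05  ]  L/R [ 0.4353 -0.1866  0.007 ] [ 0.4328 -0.2965  0.007 ] diam 0.1093505318893451 0.10195771354694046
```

```bash
cat >> h.py <<'E'
from scipy.spatial.transform import Rotation as Ro
def tool():
    st=readout.state(); q=st["tool_rot"]; M=Ro.from_quat([q[1],q[2],q[3],q[0]]).as_matrix(); return st,M
def go(target):
    st,M=tool(); return M.T@(np.array(target)-st["tool_pos"])*100
np.set_printoptions(precision=4,suppress=True)
E
python3 - <<'E'
from h import *
st,M=tool(); print(M)
t=cams.grab_frame("top"); s=cams.grab_frame("scene")
print("kettle",tri([t,s],[(97,130),(293,93)]), "handle",ray(t,(150,125),.2))
for n,a,b in [("cup",(309,273),(210,270))]: print(n,tri([t,s],[a,b]))
for n,a in [("jam",(268,142)),("shak",(304,147)),("cin",(236,137)),("van",(213,137))]: print(n,ray(t,a,.1))
print("orange",ray(t,(189,296),.08))
print("go hub over",go([.54,.17,.33]))
crop(s,180,270,340,370,5,"s2.png")
E
```

```text
[[-0.92   -0.0002  0.3919]
 [-0.3919  0.0007 -0.92  ]
 [-0.0001 -1.     -0.0007]]
kettle (array([0.7096, 0.3813, 0.2214]), array([1.1605])) handle [0.7232 0.2703 0.2   ]
cup (array([ 0.3861, -0.0882,  0.0343]), array([1.2725]))
jam [0.7073 0.0053 0.1   ]
shak [ 0.6914 -0.0834  0.1   ]
cin [0.7231 0.085  0.1   ]
van [0.7251 0.1429 0.1   ]
orange [0.3368 0.2038 0.08  ]
go hub over [-56.3415  -8.769  -56.963 ]
```

View pics/s2.png

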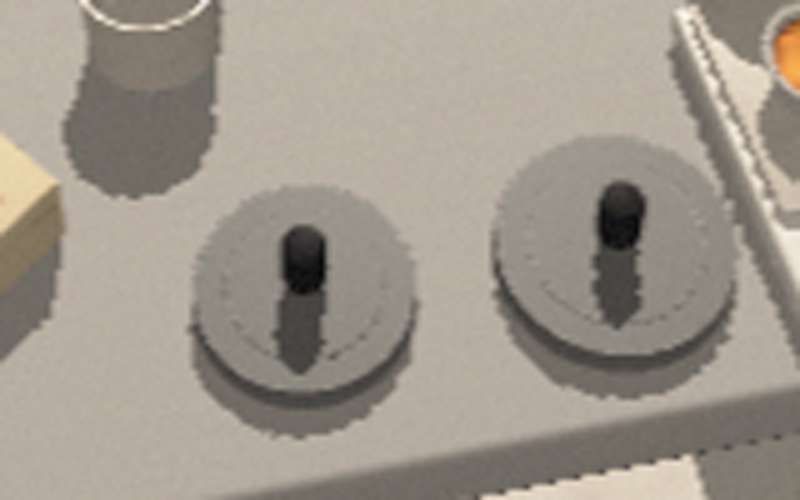

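Emit:
{"name": "play_rows", "arguments": {
  "slide": [
    [0, -3.5, 0],
    [0, -3.5, 0],
    [0, -3.5, 0],
    [-1.6, 0, -3.8],
    [-1.6, 0, -3.8],
    [-1.6, 0, -3.8],
    [-1.6, 0, -3.8],
    [-1.6, 0, -3.8],
    [-1.6, 0, -3.8],
    [-1.6, 0, -3.8],
    [-1.6, 0, -3.8]
  ],
  "yaw": [7.7, 7.7, 7.7, 0, 0, 0, 0, 0, 0, 0, 0],
  "grip": [1, 1, 1, 1, 1, 1, 1, 1, 1, 1, 1]
}}

```text
time: 1.5
tool_pos: [0.3734, -0.2694, 0.3475]
tool_rot: [0.0, -0.0, -0.707, 0.707]
contact_force: [0.3, -0.6, 1.3]
gripper_width: -0.001
```

```bash
python3 - <<'E'
from h import *
st,M=tool(); print(st["tool_pos"],M,st["joint_pos"],st["gripper_width"],go([.566,.193,.34]))
E
```

```text
[ 0.3734 -0.2694  0.3475] [[-1.      0.0006 -0.0007]
 [ 0.0007 -0.0004 -1.    ]
 [-0.0006 -1.      0.0004]] [-0.787  -0.3921  1.8332  0.0001  1.6997  0.7846] -0.0007189636359639629 [-19.225    0.7421 -46.2568]
```

Emit:
{"name": "play_rows", "arguments": {
  "slide": [
    [-1.6, 0, -3.85],
    [-1.6, 0, -3.85],
    [-1.6, 0, -3.85],
    [-1.6, 0, -3.85],
    [-1.6, 0, -3.85],
    [-1.6, 0, -3.85],
    [-1.6, 0, -3.85],
    [-1.6, 0, -3.85],
    [-1.6, 0, -3.85],
    [-1.6, 0, -3.85],
    [-1.6, 0, -3.85],
    [-1.6, 0, -3.85]
  ],
  "yaw": [0, 0, 0, 0, 0, 0, 0, 0, 0, 0, 0, 0],
  "grip": [1, 1, 1, 1, 1, 1, 1, 1, 1, 1, 1, 1]
}}

```text
time: 2.7
tool_pos: [0.5657, 0.1927, 0.3474]
tool_rot: [-0.0, -0.0, -0.707, 0.707]
contact_force: [0.3, -0.0, 0.3]
gripper_width: 0.001
```

```bash
python3 - <<'E'
from h import *
st,M=tool(); print(st["tool_pos"],st["joint_pos"],go([.566,.193,.226]))
f=cams.grab_frame("scene");crop(f,130,0,330,200,4,"s3.png")
f=cams.grab_frame("top");crop(f,60,80,310,300,3,"t3.png")
E
```

```text
[0.5657 0.1927 0.3474] [ 0.204  -0.0531  1.5459 -0.0002  1.6484  1.7748] [-0.0276 12.1419 -0.0267]
```

View pics/s3.png

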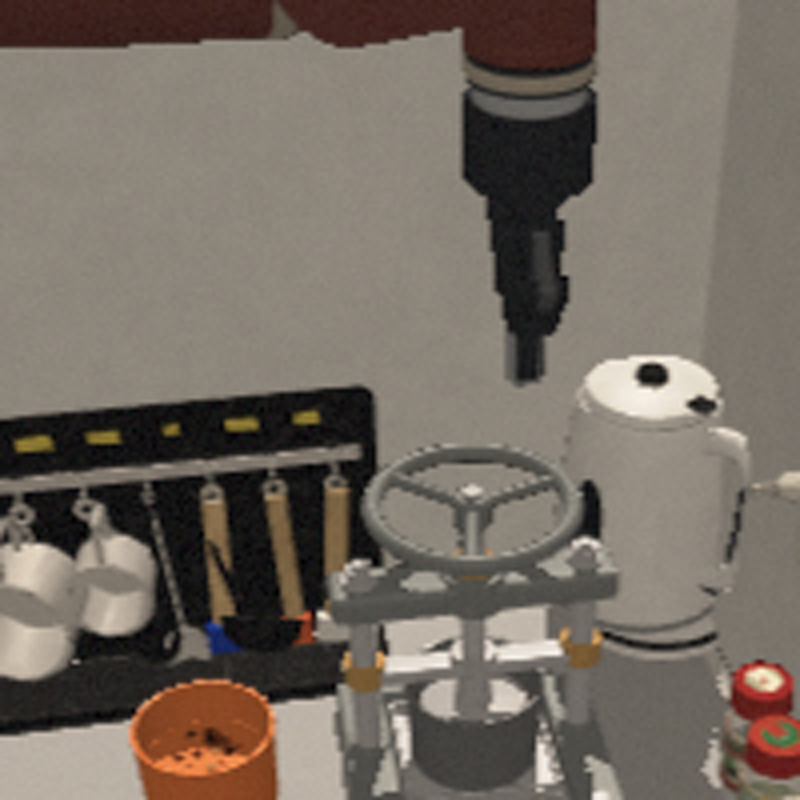

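View pics/t3.png

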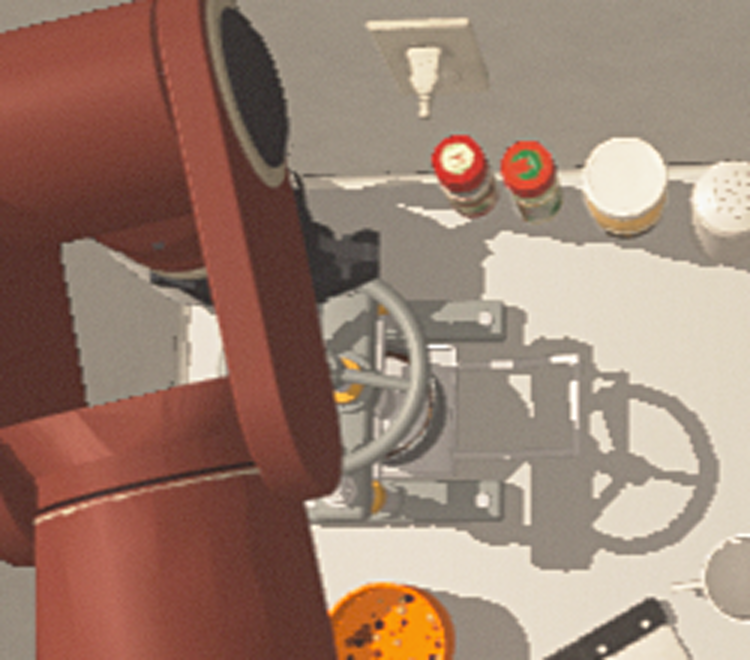

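Emit:
{"name": "play_rows", "arguments": {
  "slide": [
    [0, 4, 0],
    [0, 4, 0],
    [0, 2.6, 0],
    [0, 1.5, 0],
    [0, 0, 0]
  ],
  "yaw": [0, 0, 0, 0, 0],
  "grip": [1, 1, 1, 1, 1]
}}

```text
time: 3.3
tool_pos: [0.564, 0.1902, 0.2237]
tool_rot: [0.002, 0.001, -0.707, 0.707]
contact_force: [0.3, 0.2, -0.1]
gripper_width: 0.001
```

```bash
python3 - <<'E'
from h import *
a=np.radians(-40.6+20*np.arange(19)); p=np.c_[-3.75*np.cos(a),-3.75*np.sin(a)]
p=np.round(p,2); print([[float(x),-0.09,float(z)] for x,z in np.round(np.diff(p,axis=0),2)])
st,M=tool();print(st["tool_pos"],st["contact_force"])
E
```

```text
[[-0.66, -0.09, -1.12], [-0.24, -0.09, -1.28], [0.21, -0.09, -1.29], [0.64, -0.09, -1.13], [0.99, -0.09, -0.85], [1.22, -0.09, -0.46], [1.3, -0.09, -0.01], [1.23, -0.09, 0.43], [1.01, -0.09, 0.83], [0.66, -0.09, 1.12], [0.24, -0.09, 1.28], [-0.21, -0.09, 1.29], [-0.64, -0.09, 1.13], [-0.99, -0.09, 0.85], [-1.22, -0.09, 0.46], [-1.3, -0.09, 0.01], [-1.23, -0.09, -0.43], [-1.01, -0.09, -0.83]]
[0.564  0.1902 0.2237] [ 0.3117  0.213  -0.1007]
```

Emit:
{"name": "play_rows", "arguments": {
  "slide": [
    [-0.66, -0.09, -1.12],
    [-0.24, -0.09, -1.28],
    [0.21, -0.09, -1.29],
    [0.64, -0.09, -1.13],
    [0.99, -0.09, -0.85],
    [1.22, -0.09, -0.46]
  ],
  "yaw": [0, 0, 0, 0, 0, 0],
  "grip": [1, 1, 1, 1, 1, 1]
}}

```text
time: 3.9
tool_pos: [0.5465, 0.2529, 0.2346]
tool_rot: [-0.003, -0.003, -0.707, 0.707]
contact_force: [6.3, -3.2, 0.9]
gripper_width: 0.001
```

```bash
python3 - <<'E'
from h import *
st,M=tool();p=st["tool_pos"]; d=p[:2]-[.5375,.217]
print(p,st["contact_force"],np.hypot(*d),np.degrees(np.arctan2(d[1],d[0])))
f=cams.grab_frame("scene");crop(f,190,40,310,220,4,"s4.png")
E
```

```text
[0.5465 0.2529 0.2346] [ 6.2522 -3.1764  0.9007] 0.03703155785202828 75.95232400744459
```

View pics/s4.png

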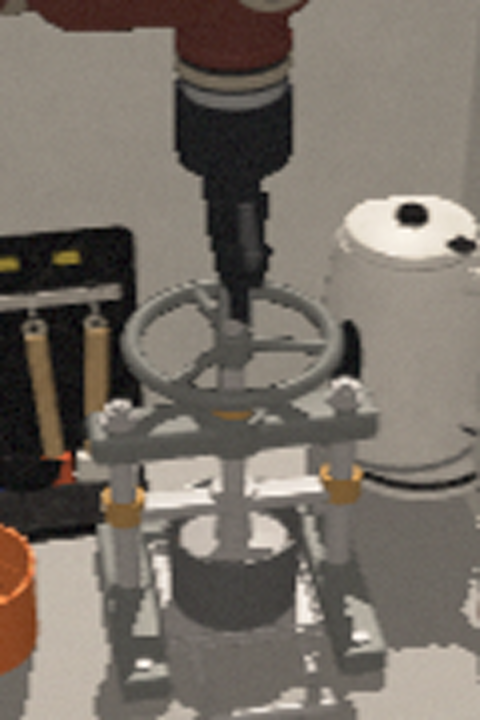

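Emit:
{"name": "play_rows", "arguments": {
  "slide": [
    [1.3, -0.05, -0.01],
    [1.23, -0.05, 0.43],
    [1.01, -0.05, 0.83],
    [0.66, -0.05, 1.12],
    [0.24, -0.09, 1.28],
    [-0.21, -0.09, 1.29],
    [-0.64, -0.09, 1.13],
    [-0.99, -0.09, 0.85],
    [-1.22, -0.09, 0.46],
    [-1.3, -0.09, 0.01],
    [-1.23, -0.09, -0.43],
    [-1.01, -0.09, -0.83]
  ],
  "yaw": [0, 0, 0, 0, 0, 0, 0, 0, 0, 0, 0, 0],
  "grip": [1, 1, 1, 1, 1, 1, 1, 1, 1, 1, 1, 1]
}}

```text
time: 5.15
tool_pos: [0.5652, 0.1908, 0.2419]
tool_rot: [0.001, 0.001, -0.707, 0.708]
contact_force: [-4.4, -3.5, 0.6]
gripper_width: 0.001
```

```bash
python3 - <<'E'
from h import *
st,M=tool();p=st["tool_pos"]; d=p[:2]-[.5375,.217]
print(p,st["contact_force"],np.hypot(*d),np.degrees(np.arctan2(d[1],d[0])))
f=cams.grab_frame("scene");crop(f,190,40,310,220,4,"s5.png")
E
```

```text
[0.5652 0.1908 0.2419] [-4.4048 -3.5408  0.6269] 0.03813227543451762 -43.49026536350822
```

View pics/s5.png

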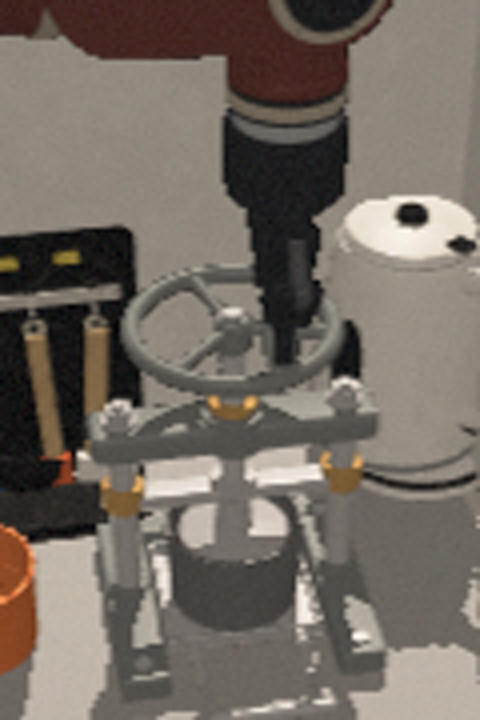

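Emit:
{"name": "play_rows", "arguments": {
  "slide": [
    [-0.66, -0.09, -1.12],
    [-0.24, -0.09, -1.28],
    [0.21, -0.09, -1.29],
    [0.64, -0.09, -1.13],
    [0.99, -0.09, -0.85],
    [1.22, -0.09, -0.46],
    [1.3, -0.09, -0.01],
    [1.23, -0.09, 0.43],
    [1.01, -0.09, 0.83],
    [0.66, -0.09, 1.12],
    [0.24, -0.09, 1.28],
    [-0.21, -0.09, 1.29]
  ],
  "yaw": [0, 0, 0, 0, 0, 0, 0, 0, 0, 0, 0, 0],
  "grip": [1, 1, 1, 1, 1, 1, 1, 1, 1, 1, 1, 1]
}}

```text
time: 6.4
tool_pos: [0.5014, 0.2049, 0.2537]
tool_rot: [0.002, 0.0, 0.709, -0.705]
contact_force: [0.5, 5.3, -0.6]
gripper_width: -0.002
```

Emit:
{"name": "play_rows", "arguments": {
  "slide": [
    [-0.64, -0.09, 1.13],
    [-0.99, -0.09, 0.85],
    [-1.22, -0.09, 0.46],
    [-1.3, -0.09, 0.01],
    [-1.23, -0.09, -0.43],
    [-1.01, -0.09, -0.83],
    [-0.66, -0.09, -1.12],
    [-0.24, -0.09, -1.28],
    [0.21, -0.09, -1.29],
    [0.64, -0.09, -1.13],
    [0.99, -0.09, -0.85],
    [1.22, -0.09, -0.46]
  ],
  "yaw": [0, 0, 0, 0, 0, 0, 0, 0, 0, 0, 0, 0],
  "grip": [1, 1, 1, 1, 1, 1, 1, 1, 1, 1, 1, 1]
}}

```text
time: 7.6
tool_pos: [0.546, 0.2519, 0.2638]
tool_rot: [-0.002, -0.003, -0.706, 0.708]
contact_force: [6.2, -2.9, 1.6]
gripper_width: -0.001
```

Emit:
{"name": "play_rows", "arguments": {
  "slide": [
    [1.3, -0.09, -0.01],
    [1.23, -0.09, 0.43],
    [1.01, -0.09, 0.83],
    [0.66, -0.09, 1.12],
    [0.24, -0.09, 1.28]
  ],
  "yaw": [0, 0, 0, 0, 0],
  "grip": [1, 1, 1, 1, 1]
}}

```text
time: 8.1
tool_pos: [0.5, 0.2179, 0.2693]
tool_rot: [0.002, 0.001, 0.709, -0.705]
contact_force: [0.3, 4.2, 1.1]
gripper_width: 0.004
```

```bash
python3 - <<'E'
from h import *
st,M=tool();p=st["tool_pos"]; d=p[:2]-[.5375,.217]
print(p,st["contact_force"],np.hypot(*d),np.degrees(np.arctan2(d[1],d[0])))
f=cams.grab_frame("scene");crop(f,180,40,330,220,4,"s6.png")
E
```

```text
[0.5    0.2179 0.2693] [0.274  4.1543 1.1303] 0.03747103887768354 178.6051637786751
```

View pics/s6.png

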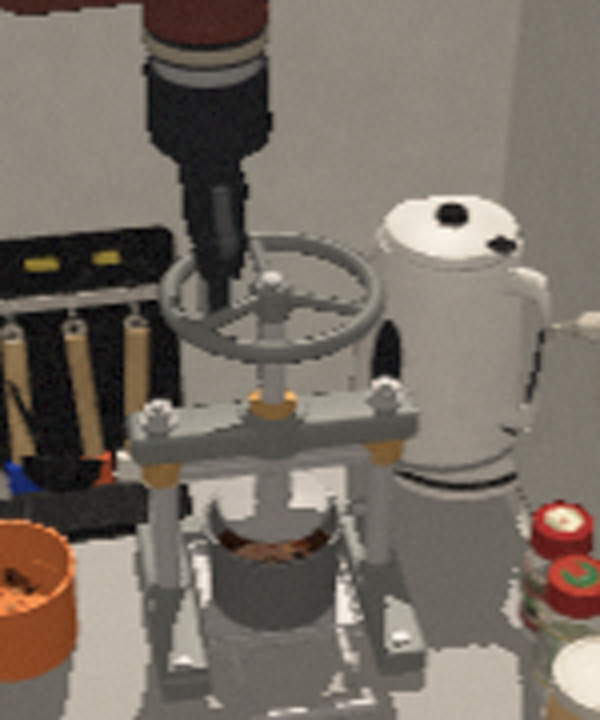

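Emit:
{"name": "play_rows", "arguments": {
  "slide": [
    [0, 0, -0.7],
    [0, -3, 0],
    [0, -4, 0],
    [0, -2.5, 0],
    [-1.2, 0, 4],
    [-1.2, 0, 4],
    [-0.9, 0, 4],
    [0, 0, 4.5],
    [0, 0, 0]
  ],
  "yaw": [0, 0, 0, 0, 0, 0, 0, 0, 0],
  "grip": [1, 1, 1, 1, 1, 1, 0, 0, 0]
}}

```text
time: 9.05
tool_pos: [0.533, 0.0543, 0.362]
tool_rot: [0.002, -0.002, -0.707, 0.708]
contact_force: [1.0, 0.6, 0.1]
gripper_width: 0.49
```

```bash
python3 - <<'E'
from h import *
st,M=tool();p=st["tool_pos"]
print(p,M,st["contact_force"],st["gripper_width"],go([.533,.0525,.033]))
f=cams.grab_frame("scene");crop(f,180,40,330,220,4,"s7.png")
f=cams.grab_frame("top");crop(f,100,130,300,280,4,"t7.png")
E
```

```text
[0.533  0.0543 0.362 ] [[-1.     -0.     -0.0062]
 [ 0.0062 -0.0017 -1.    ]
 [ 0.     -1.      0.0017]] [1.0031 0.6199 0.1465] 0.49044202249866936 [-0.0013 32.8999  0.124 ]
```

View pics/s7.png

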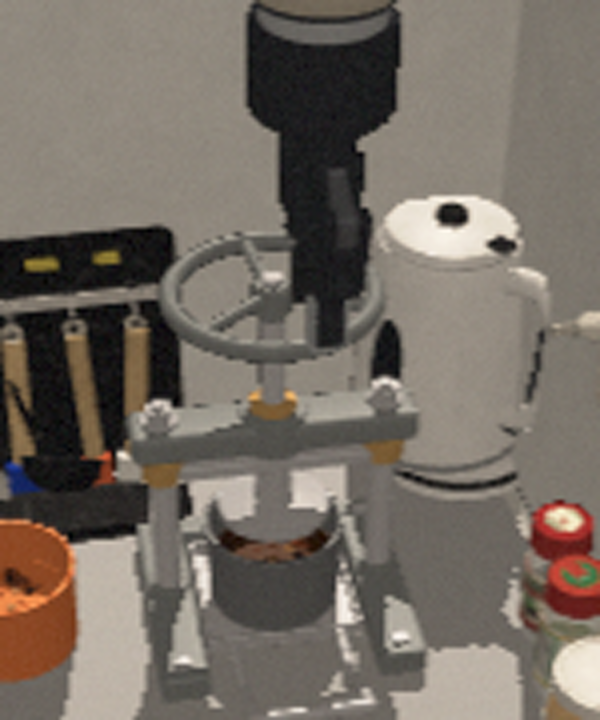

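View pics/t7.png

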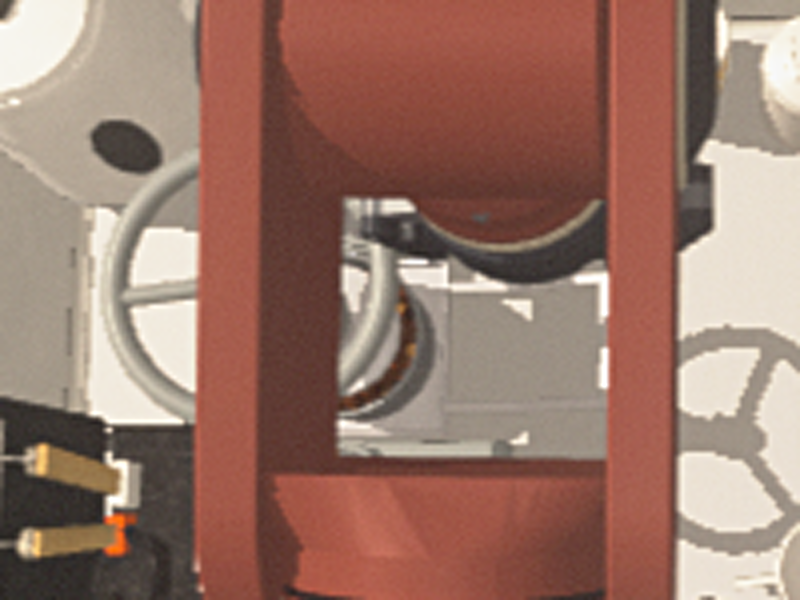

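```bash
python3 - <<'E'
from h import *
f=cams.grab_frame("top"); print(-f["R"].T@f["t"])
for h in (.4,.5,.55,.6,.65,.7):
    for r in(185,225): print(h,r,ray(f,(150,r),h),ray(f,(268.8,r),h), ray(f,(185,r),h)[1],ray(f,(252,r),h)[1])
s=cams.grab_frame("scene"); crop(s,150,0,400,150,3,"s8.png")
t0=s
# hub height
print("hub",[ (h,proj(s,[.5375,.2165,h])) for h in (.27,.28,.29)])
E
```

```text
[ 0.4034 -0.0022  1.0116]
0.4 185 [0.5397 0.2001 0.4   ] [0.5339 0.0034 0.4   ] 0.14165948463633762 0.03090121744860067
0.4 225 [0.4731 0.1982 0.4   ] [0.4682 0.0051 0.4   ] 0.14080908465978698 0.03208089436888873
0.5 185 [0.5174 0.1671 0.5   ] [0.5125 0.0025 0.5   ] 0.11814323999775363 0.025494495116342896
0.5 225 [0.4617 0.1654 0.5   ] [0.4576 0.0039 0.5   ] 0.11743188460663821 0.026481289048799418
0.55 185 [0.5063 0.1505 0.55  ] [0.5019 0.002  0.55  ] 0.10638511767846164 0.022791133950214003
0.55 225 [0.456  0.1491 0.55  ] [0.4523 0.0033 0.55  ] 0.10574328458006382 0.023681486388754756
0.6 185 [0.4951 0.134  0.6   ] [0.4912 0.0016 0.6   ] 0.09462699535916966 0.020087772784085117
0.6 225 [0.4503 0.1327 0.6   ] [0.447  0.0027 0.6   ] 0.09405468455348948 0.0208816837287101
0.65 185 [0.484  0.1174 0.65  ] [0.4805 0.0011 0.65  ] 0.08286887303987764 0.017384411617956227
0.65 225 [0.4446 0.1163 0.65  ] [0.4417 0.0021 0.65  ] 0.08236608452691509 0.018081881068665435
0.7 185 [0.4728 0.1009 0.7   ] [0.4699 0.0007 0.7   ] 0.07111075072058566 0.014681050451827344
0.7 225 [0.4389 0.0999 0.7   ] [0.4364 0.0015 0.7   ] 0.07067748450034071 0.015282078408620784
hub [(0.27, array([247.106 , 113.5519])), (0.28, array([247.0883, 110.2518])), (0.29, array([247.0703, 106.9086]))]
```

View pics/s8.png

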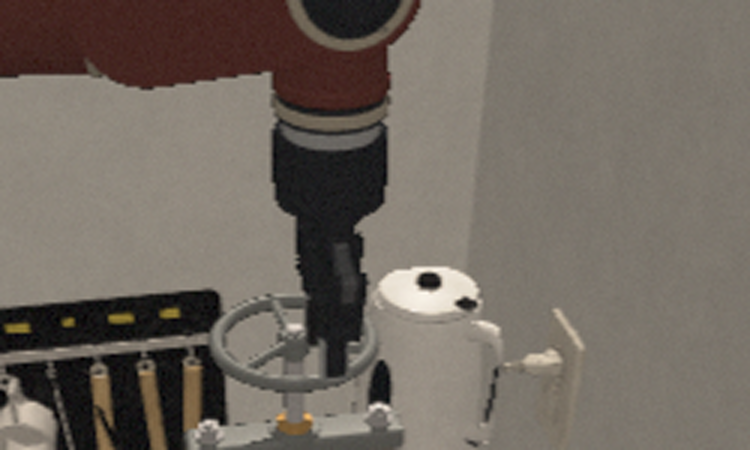

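Emit:
{"name": "play_rows", "arguments": {
  "slide": [
    [0, 4, 0.6],
    [0, 4, 0],
    [0, 4, 0],
    [0, 4, 0],
    [0, 4, 0],
    [0, 4, 0],
    [0, 3, 0],
    [0, 2.5, 0],
    [0, 1.5, 0],
    [0, 0, 0]
  ],
  "yaw": [0, 0, 0, 0, 0, 0, 0, 0, 0, 0],
  "grip": [0, 0, 0, 0, 0, 0, 0, 0, 0, 0]
}}

```text
time: 10.25
tool_pos: [0.5304, 0.0529, 0.0496]
tool_rot: [-0.001, -0.002, 0.707, -0.707]
contact_force: [-0.7, -0.8, 0.6]
gripper_width: 0.497
```

```bash
python3 - <<'E'
from h import *
st,M=tool();p=st["tool_pos"]
print(p,M,st["contact_force"],st["gripper_width"],go([.533,.0525,.033]))
f=cams.grab_frame("scene");crop(f,180,20,330,250,3,"s9.png")
E
```

```text
[0.5304 0.0529 0.0496] [[-1.     -0.0048  0.0013]
 [-0.0013  0.0003 -1.    ]
 [ 0.0048 -1.     -0.0003]] [-0.6619 -0.844   0.6484] 0.4966633384996763 [-0.2634  1.6621  0.043 ]
```

View pics/s9.png

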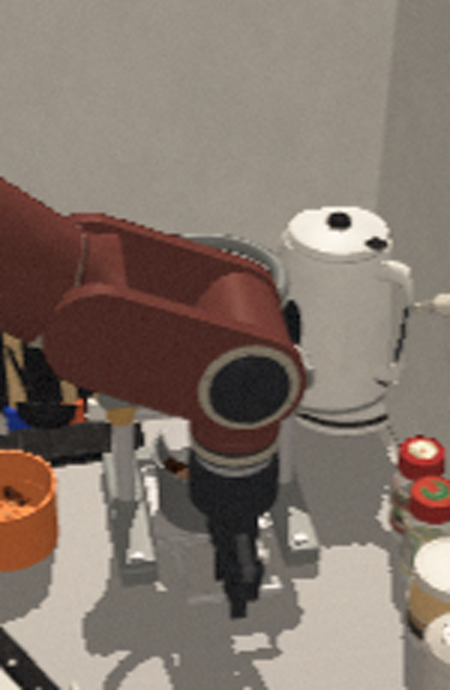

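Emit:
{"name": "play_rows", "arguments": {
  "slide": [
    [-0.2, 1.0, 0],
    [0, 0.6, 0],
    [0, 0, 0],
    [0, 0, 0],
    [0, 0, 0],
    [0, 0, 0],
    [0, 0, 0]
  ],
  "yaw": [0, 0, 0, 0, 0, 0, 0],
  "grip": [0, 0, 1, 1, 1, 1, 1]
}}

```text
time: 11.0
tool_pos: [0.5345, 0.0518, 0.0365]
tool_rot: [-0.0, 0.001, 0.707, -0.707]
contact_force: [-0.9, 1.6, 2.0]
gripper_width: 0.09
```

Emit:
{"name": "play_rows", "arguments": {
  "slide": [
    [0, 0, 0.5],
    [0, 0, 1],
    [0, 0, 1],
    [0, 0, 1],
    [0, 0, 1],
    [0, 0, 1],
    [0, 0, 1]
  ],
  "yaw": [0, 0, 0, 0, 0, 0, 0],
  "grip": [1, 1, 1, 1, 1, 1, 1]
}}

```text
time: 11.7
tool_pos: [0.5333, -0.0143, 0.0364]
tool_rot: [-0.001, -0.001, 0.707, -0.707]
contact_force: [-6.6, 3.2, 9.2]
gripper_width: 0.093
```

```bash
python3 - <<'E'
from h import *
f=cams.grab_frame("scene");crop(f,180,70,330,290,3,"s10.png")
E
```

```text
(no output)
```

View pics/s10.png

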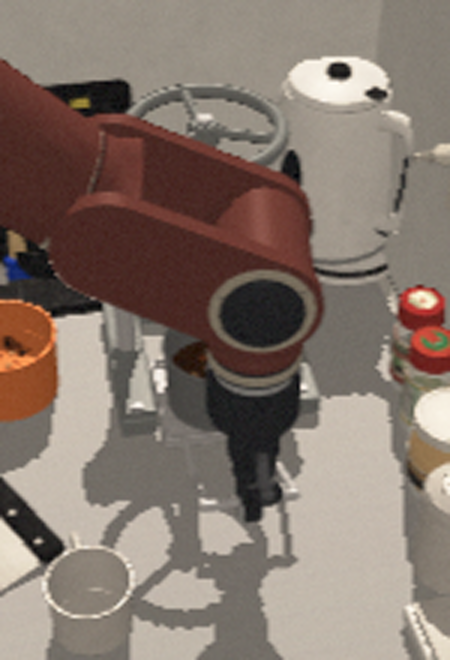

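Emit:
{"name": "play_rows", "arguments": {
  "slide": [
    [0.08, 0, 1],
    [0.03, 0, 1],
    [0.03, 0, 1],
    [0.03, 0, 1],
    [0.03, 0, 1],
    [0.03, 0, 1],
    [0.03, 0, 1],
    [0.03, 0, 1],
    [0, 0, 0.7],
    [0, 0, 0],
    [0, 0, 0]
  ],
  "yaw": [0, 0, 0, 0, 0, 0, 0, 0, 0, 0, 0],
  "grip": [1, 1, 1, 1, 1, 1, 1, 1, 1, 1, 1]
}}

```text
time: 12.85
tool_pos: [0.5317, -0.0969, 0.0364]
tool_rot: [-0.0, 0.001, 0.71, -0.704]
contact_force: [0.0, 17.7, 8.8]
gripper_width: 0.091
```

Emit:
{"name": "play_rows", "arguments": {
  "slide": [
    [0, 0, -0.15],
    [0, 0, 0],
    [0, 0, 0],
    [0, -2, 0],
    [0, -4, 0],
    [0, -4, 0],
    [0, -4, 0],
    [0, -4, 0],
    [-1, -2, 3.5],
    [-1, 0, 3.5],
    [-1, 0, 3.5],
    [-1, 0, 3.5]
  ],
  "yaw": [0, 0, 0, 0, 0, 0, 0, 0, 0, 0, 0, 0],
  "grip": [0, 0, 0, 0, 0, 0, 0, 0, 0, 0, 0, 0]
}}

```text
time: 14.05
tool_pos: [0.5712, -0.2409, 0.2359]
tool_rot: [0.0, -0.0, -0.707, 0.707]
contact_force: [0.2, 0.3, 0.1]
gripper_width: 0.504
```

```bash
python3 - <<'E'
from h import *
st,M=tool();print(st["tool_pos"],M,st["contact_force"])
f=cams.grab_frame("scene");cv2.imwrite("pics/s11.png",f["image"][:,:,::-1])
f=cams.grab_frame("top");cv2.imwrite("pics/t11.png",f["image"][:,:,::-1])
E
```

```text
[ 0.5712 -0.2409  0.2359] [[-1.     -0.0001 -0.0007]
 [ 0.0007 -0.0008 -1.    ]
 [ 0.0001 -1.      0.0008]] [0.2014 0.3244 0.0892]
```

View pics/s11.png

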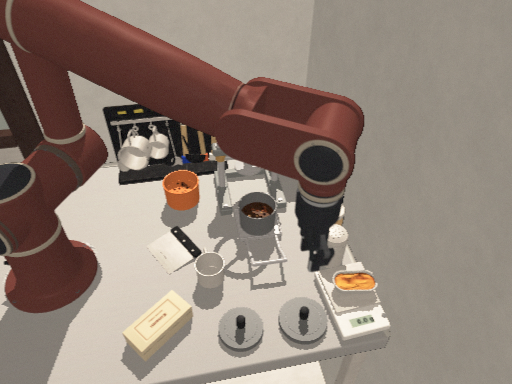

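View pics/t11.png

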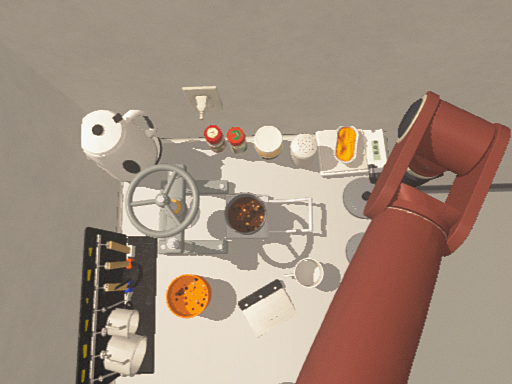

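```bash
python3 - <<'E'
from h import *
s=cams.grab_frame("scene");t=cams.grab_frame("top")
crop(s,225,180,295,250,8,"s12.png");crop(t,215,180,325,250,7,"t12.png")
crop(s,270,285,340,350,8,"s13.png")
E
```

```text
(no output)
```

View pics/s12.png

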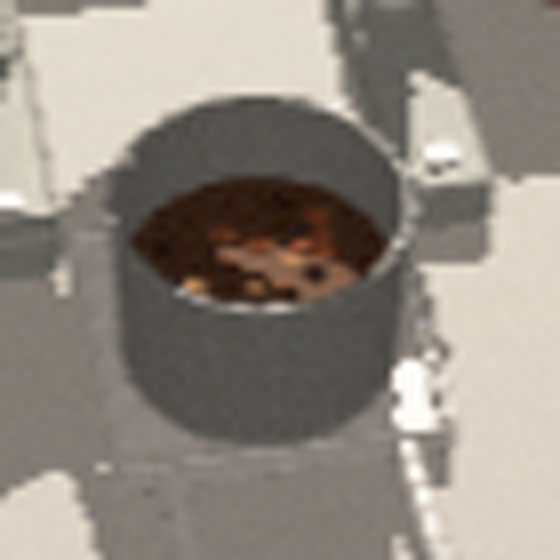

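View pics/t12.png

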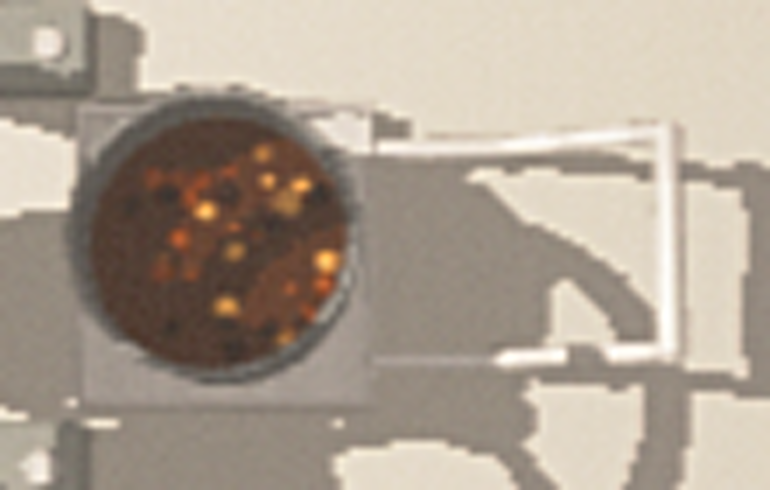

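View pics/s13.png

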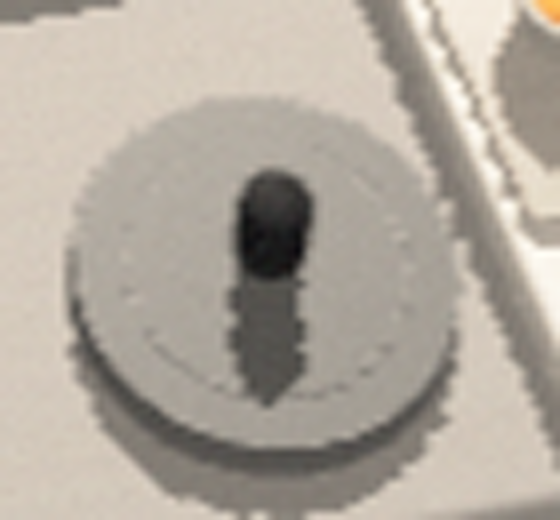

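```bash
python3 - <<'E'
from h import *
s=cams.grab_frame("scene");t=cams.grab_frame("top")
C=lambda x,y,S,x0,y0:((x+.5)/S-.5+x0,(y+.5)/S-.5+y0)
def circ(P):
    P=np.array(P)[:,:2]; A=np.c_[2*P,np.ones(len(P))]; c=np.linalg.lstsq(A,(P**2).sum(1),rcond=None)[0]
    return c[:2],2*np.sqrt(c[2]+c[:2]@c[:2])
print("tin s",circ([ray(s,C(x,y,8,225,180),.079) for x,y in[(113,205),(412,205),(255,95),(265,311),(145,140),(380,130)]]))
print("tin t",circ([ray(t,C(x,y,7,215,180),.079) for x,y in[(69,230),(357,250),(215,93),(215,383),(110,140),(330,330)]]))
print("lid s",circ([ray(s,C(x,y,8,270,285),.014) for x,y in[(69,245),(459,290),(255,97),(270,452),(130,135),(390,140),(110,360),(410,400)]]))
print("lid t",circ([ray(t,C(x,y,5,330,170),.014) for x,y in[(65,135),(180,37),(100,60),(265,80),(292,135)]]))
print("knob tri",tri([t,s],[C(184,129,5,330,170),C(275,200,8,270,285)]),ray(s,C(275,205,8,270,285),.05))
print("bar",ray(t,C(668,245,7,215,180),.042))
E
```

```text
tin s (array([0.5378, 0.0669]), np.float64(0.10169201988119717))
tin t (array([0.5322, 0.0665]), np.float64(0.10302132745459595))
lid s (array([ 0.5788, -0.2431]), np.float64(0.10968001911912297))
lid t (array([ 0.5717, -0.245 ]), np.float64(0.11876299344559169))
knob tri (array([ 0.5772, -0.2415,  0.0452]), array([1.1281])) [ 0.5774 -0.2456  0.05  ]
bar [ 0.5302 -0.0964  0.042 ]
```

Emit:
{"name": "play_rows", "arguments": {
  "slide": [
    [-0.38, 3.5, 0.2],
    [0, 4, 0],
    [0, 4, 0],
    [0, 4, 0],
    [0, 2, 0],
    [0, 1.6, 0],
    [0, 0.9, 0],
    [0, 0, 0]
  ],
  "yaw": [0, 0, 0, 0, 0, 0, 0, 0],
  "grip": [0, 0, 0, 0, 0, 0, 0, 0]
}}

```text
time: 15.15
tool_pos: [0.5747, -0.2401, 0.0354]
tool_rot: [-0.0, -0.0, 0.707, -0.707]
contact_force: [0.2, 0.2, 0.2]
gripper_width: 0.498
```

```bash
python3 - <<'E'
from h import *
st,M=tool();print(st["tool_pos"],st["contact_force"],go([.575,-.243,.032]))
s=cams.grab_frame("scene");crop(s,250,220,350,350,6,"s14.png")
t=cams.grab_frame("top");crop(t,320,150,420,260,6,"t14.png")
E
```

```text
[ 0.5747 -0.2401  0.0354] [0.239  0.1652 0.2312] [-0.0339  0.3359  0.2857]
```

View pics/s14.png

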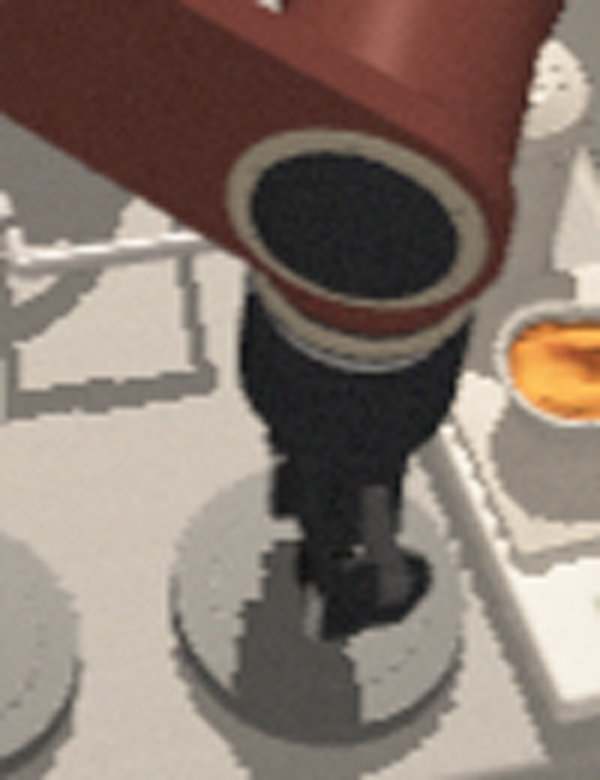

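View pics/t14.png

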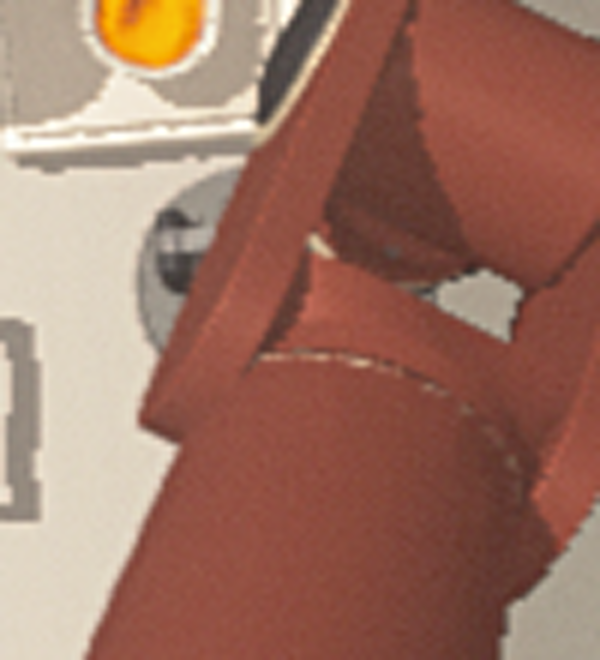

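Emit:
{"name": "play_rows", "arguments": {
  "slide": [
    [0, 0.3, 0.25],
    [0, 0, 0],
    [0, 0, 0],
    [0, 0, 0],
    [0, 0, 0],
    [0, 0, 0],
    [0, 0, 0]
  ],
  "yaw": [0, 0, 0, 0, 0, 0, 0],
  "grip": [0, 1, 1, 1, 1, 1, 1]
}}

```text
time: 15.95
tool_pos: [0.5756, -0.2438, 0.034]
tool_rot: [-0.0, -0.001, -0.707, 0.707]
contact_force: [-0.2, -1.2, 4.9]
gripper_width: 0.225
```

Emit:
{"name": "play_rows", "arguments": {
  "slide": [
    [0, -1, 0],
    [0, -2, 0],
    [0, -3, 0],
    [0, -3, 0],
    [0, -3, 0],
    [0, -1.5, 0],
    [0, 0, 0]
  ],
  "yaw": [0, 0, 0, 0, 0, 0, 0],
  "grip": [1, 1, 1, 1, 1, 1, 1]
}}

```text
time: 16.65
tool_pos: [0.5762, -0.2438, 0.1707]
tool_rot: [-0.001, -0.002, -0.706, 0.708]
contact_force: [0.3, 0.3, -0.8]
gripper_width: 0.222
```

```bash
python3 - <<'E'
from h import *
st,M=tool();print(st["tool_pos"],st["contact_force"],go([.535,.068,.17]))
s=cams.grab_frame("scene");crop(s,225,150,375,350,4,"s15.png")
E
```

```text
[ 0.5762 -0.2438  0.1707] [ 0.2799  0.2543 -0.7855] [  4.1279  -0.0115 -31.1822]
```

View pics/s15.png

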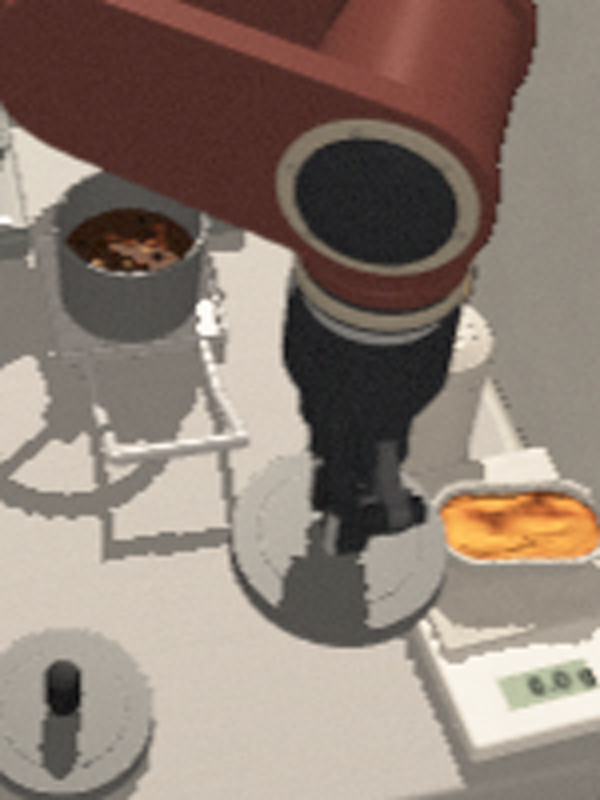

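Emit:
{"name": "play_rows", "arguments": {
  "slide": [
    [0.4, 0, -2],
    [0.4, 0, -3],
    [0.4, 0, -3.5],
    [0.4, 0, -3.5],
    [0.4, 0, -3.5],
    [0.4, 0, -3.5],
    [0.4, 0, -3.5],
    [0.4, 0, -3.5],
    [0.4, 0, -3],
    [0.4, 1.5, -2],
    [0, 1, 0],
    [0, 0, 0]
  ],
  "yaw": [0, 0, 0, 0, 0, 0, 0, 0, 0, 0, 0, 0],
  "grip": [1, 1, 1, 1, 1, 1, 1, 1, 1, 1, 1, 1]
}}

```text
time: 17.9
tool_pos: [0.5321, 0.0673, 0.1389]
tool_rot: [0.002, 0.003, -0.707, 0.707]
contact_force: [-0.5, -0.5, -2.4]
gripper_width: 0.223
```

```bash
python3 - <<'E'
from h import *
st,M=tool();print(st["tool_pos"],M,st["contact_force"])
s=cams.grab_frame("scene");crop(s,215,130,315,260,6,"s16.png")
t=cams.grab_frame("top");crop(t,200,150,320,270,6,"t16.png")
E
```

```text
[0.5321 0.0673 0.1389] [[-1.     -0.0074  0.0011]
 [-0.0011 -0.0002 -1.    ]
 [ 0.0074 -1.      0.0002]] [-0.5408 -0.4881 -2.3647]
```

View pics/s16.png

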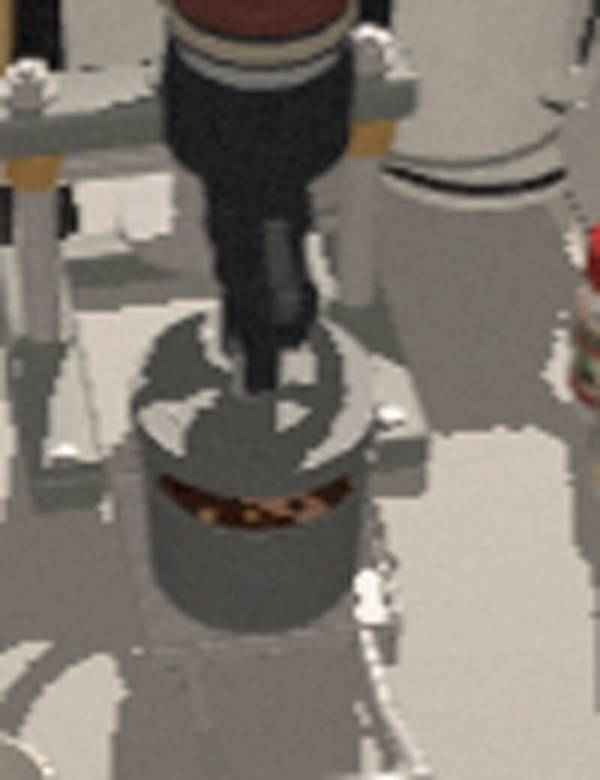

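View pics/t16.png

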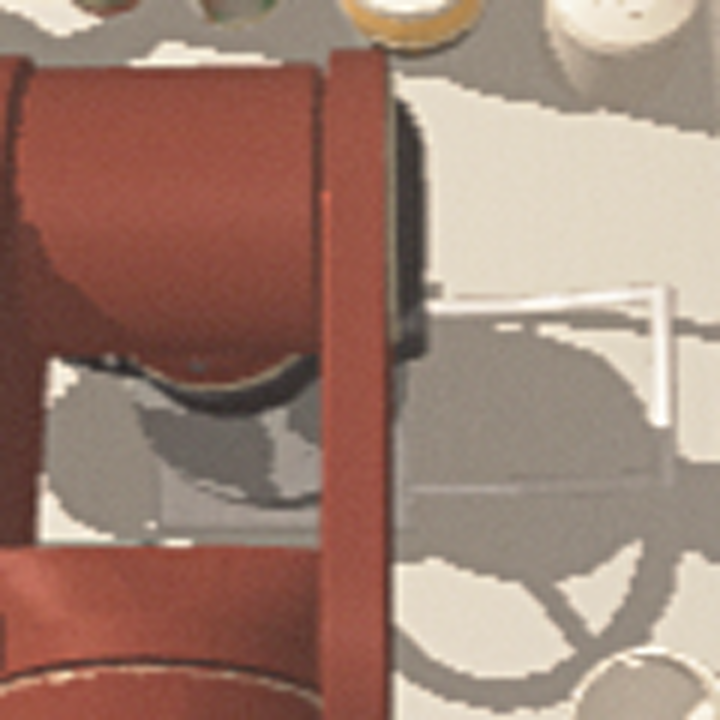

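Emit:
{"name": "play_rows", "arguments": {
  "slide": [
    [0, 0, 0],
    [0, 0, 0],
    [0, 0, 0]
  ],
  "yaw": [0, 0, 0],
  "grip": [1, 1, 1]
}}

```text
time: 18.3
tool_pos: [0.5356, 0.0662, 0.1436]
tool_rot: [0.0, -0.001, -0.707, 0.707]
contact_force: [-0.4, -0.1, -1.3]
gripper_width: 0.219
```

```bash
python3 - <<'E'
from h import *
st,M=tool();print(st["tool_pos"],M,st["contact_force"])
s=cams.grab_frame("scene");crop(s,225,170,295,245,8,"s17.png")
E
```

```text
[0.5356 0.0662 0.1436] [[-1.      0.001  -0.0013]
 [ 0.0013 -0.     -1.    ]
 [-0.001  -1.      0.    ]] [-0.4347 -0.1341 -1.2635]
```

View pics/s17.png

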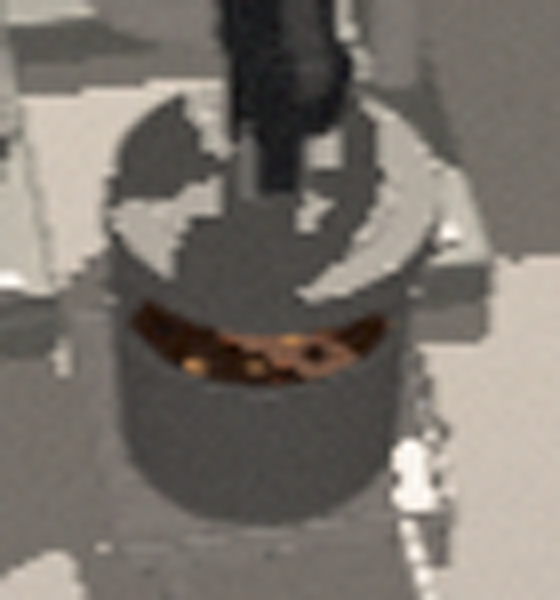

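```bash
python3 - <<'E'
from h import *
s=cams.grab_frame("scene")
C=lambda x,y:((x+.5)/8-.5+225,(y+.5)/8-.5+170)
# predicted silhouettes: extreme columns and near row of circle
a=np.linspace(0,2*np.pi,720)
def ext(c,r,z):
    P=np.array([proj(s,[c[0]+r*np.cos(x),c[1]+r*np.sin(x),z]) for x in a]); P=(P-[225,170]+.5)*8-.5
    return P[:,0].min(),P[:,0].max(),P[:,1].min(),P[:,1].max()
print("tin@.5378,.0669",ext((.5378,.0669),.052,.079))
print("tin@.535,.067",ext((.535,.067),.052,.079))
for d in [(0,0),(.0022,.0007)]:
  c=(.5356+d[0],.0662+d[1])
  print("lidtop",d,ext(c,.0575,.1236),"mouth",ext(c,.0575,.1096))
E
```

```text
tin@.5378,.0669 (np.float64(110.39515395197009), np.float64(419.9703062432991), np.float64(173.131868725985), np.float64(392.09788379943643))
tin@.535,.067 (np.float64(102.11155983067056), np.float64(411.79272032419567), np.float64(173.97038114021734), np.float64(393.07267457978537))
lidtop (0, 0) (np.float64(84.52412644925926), np.float64(437.1309333834747), np.float64(68.29734393492913), np.float64(310.1329767204818)) mouth (np.float64(85.589611711604), np.float64(435.00466182415084), np.float64(99.07743331460051), np.float64(341.19395266964966))
lidtop (0.0022, 0.0007) (np.float64(90.84444360471366), np.float64(443.1658371942276), np.float64(66.16681440053912), np.float64(307.62254687890527)) mouth (np.float64(91.85189873765694), np.float64(440.9866771299676), np.float64(96.94196514630107), np.float64(338.68151562907974))
```

Emit:
{"name": "play_rows", "arguments": {
  "slide": [
    [0.18, 1, 0],
    [0, 1, 0],
    [0, 0.7, 0],
    [0, 0, 0],
    [0, 0, 0]
  ],
  "yaw": [0, 0, 0, 0, 0],
  "grip": [1, 1, 1, 1, 1]
}}

```text
time: 18.9
tool_pos: [0.533, 0.0668, 0.1155]
tool_rot: [-0.0, -0.0, 0.707, -0.707]
contact_force: [-0.5, -0.1, -1.5]
gripper_width: 0.223
```

```bash
python3 - <<'E'
from h import *
st,M=tool();print(st["tool_pos"],st["contact_force"])
s=cams.grab_frame("scene");crop(s,225,170,295,245,8,"s18.png")
E
```

```text
[0.533  0.0668 0.1155] [-0.5035 -0.1196 -1.5265]
```

View pics/s18.png

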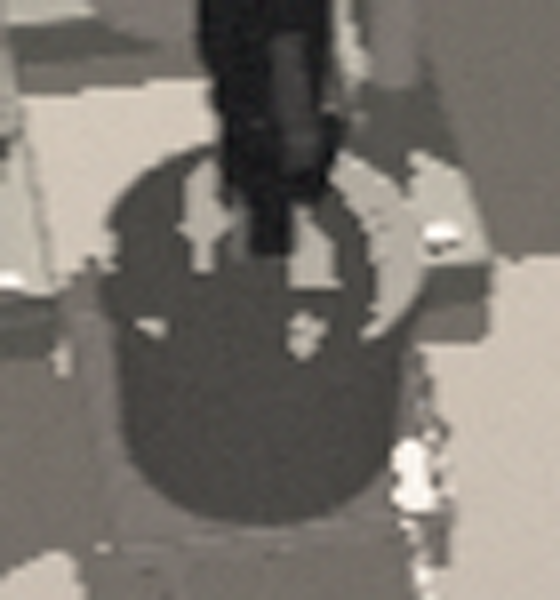

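Emit:
{"name": "play_rows", "arguments": {
  "slide": [
    [0, 0.3, 0],
    [0, 0.3, 0],
    [0, 0, 0]
  ],
  "yaw": [0, 0, 0],
  "grip": [1, 1, 1]
}}

```text
time: 19.25
tool_pos: [0.5331, 0.0667, 0.1096]
tool_rot: [-0.0, -0.0, 0.707, -0.707]
contact_force: [0.5, -0.1, -2.6]
gripper_width: 0.223
```

Emit:
{"name": "play_rows", "arguments": {
  "slide": [
    [0, 0.3, 0],
    [0, 0.3, 0],
    [0, 0, 0]
  ],
  "yaw": [0, 0, 0],
  "grip": [1, 1, 1]
}}

```text
time: 19.55
tool_pos: [0.5329, 0.0667, 0.1034]
tool_rot: [-0.001, -0.0, 0.707, -0.707]
contact_force: [-0.4, 0.3, -2.2]
gripper_width: 0.223
```

Emit:
{"name": "play_rows", "arguments": {
  "slide": [
    [0, 0.2, 0],
    [0, 0.15, 0],
    [0, 0, 0]
  ],
  "yaw": [0, 0, 0],
  "grip": [1, 1, 1]
}}

```text
time: 19.85
tool_pos: [0.5335, 0.0667, 0.101]
tool_rot: [0.0, -0.0, -0.707, 0.707]
contact_force: [-1.3, 0.4, 1.4]
gripper_width: 0.223
```

Contact is starting; a little more pressing.

Emit:
{"name": "play_rows", "arguments": {
  "slide": [
    [0, 0.15, 0],
    [0, 0.1, 0],
    [0, 0, 0]
  ],
  "yaw": [0, 0, 0],
  "grip": [1, 1, 1]
}}

```text
time: 20.15
tool_pos: [0.5336, 0.0667, 0.1009]
tool_rot: [0.0, 0.0, -0.707, 0.707]
contact_force: [-8.1, -0.1, 14.3]
gripper_width: 0.218
```

Emit:
{"name": "play_rows", "arguments": {
  "slide": [
    [0, -0.1, 0],
    [0, 0, 0],
    [0, 0, 0],
    [0, 0, 0],
    [0, -2, 0],
    [0, -3, 0],
    [0, -4, 0],
    [0, -2, 0],
    [0, 0, 4],
    [0, 0, 5],
    [0, 0, 5],
    [0, 0, 5]
  ],
  "yaw": [0, 0, 0, 0, 0, 0, 0, 0, 0, 0, 0, 0],
  "grip": [1, 0, 0, 0, 0, 0, 0, 0, 0, 0, 0, 0]
}}

```text
time: 21.35
tool_pos: [0.533, -0.1249, 0.2089]
tool_rot: [-0.0, -0.0, -0.707, 0.707]
contact_force: [0.9, -0.3, 0.3]
gripper_width: 0.499
```

Emit:
{"name": "play_rows", "arguments": {
  "slide": [
    [0, 0, 4],
    [0, 0, 4],
    [0, 0, 2],
    [0, 0, 0]
  ],
  "yaw": [0, 0, 0, 0],
  "grip": [0, 0, 0, 0]
}}

```text
time: 21.75
tool_pos: [0.5328, -0.2258, 0.2085]
tool_rot: [0.002, -0.001, -0.707, 0.707]
contact_force: [0.4, 0.5, 0.1]
gripper_width: 0.502
```

```bash
python3 - <<'E'
from h import *
st,M=tool();print(st["tool_pos"],st["contact_force"])
s=cams.grab_frame("scene");crop(s,215,150,315,250,6,"s20.png");cv2.imwrite("pics/s21.png",s["image"][:,:,::-1])
t=cams.grab_frame("top");crop(t,200,160,320,260,6,"t20.png")
E
```

```text
[ 0.5328 -0.2258  0.2085] [0.3744 0.5104 0.0683]
```

View pics/s20.png

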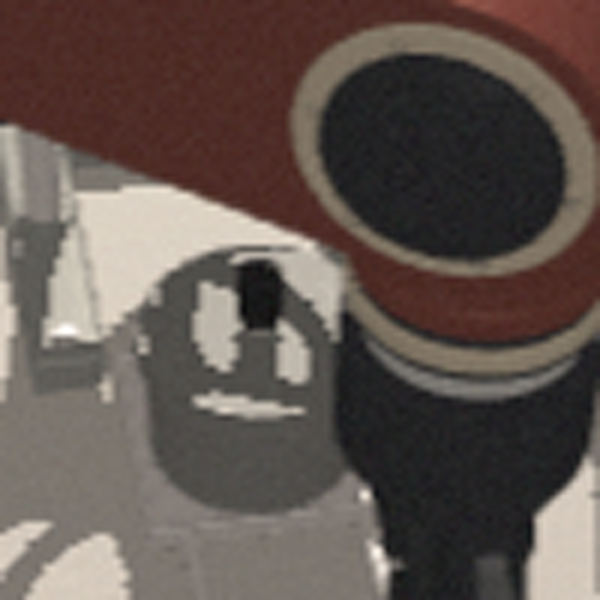

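View pics/t20.png

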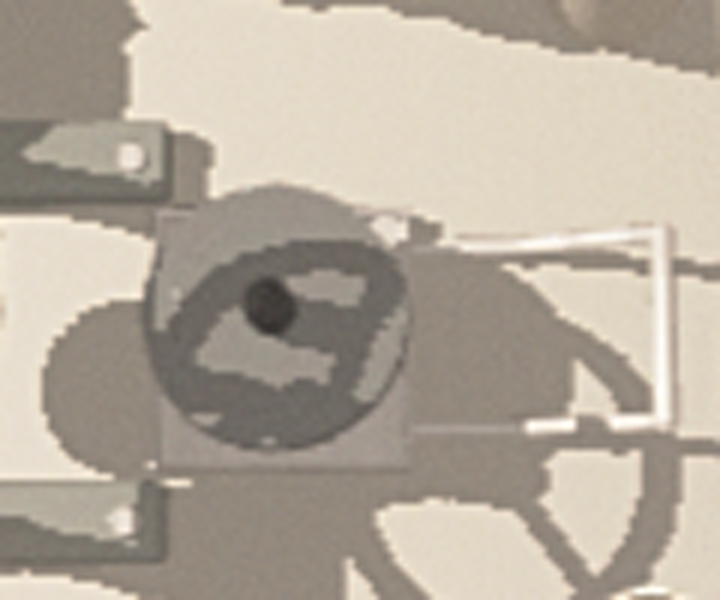

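View pics/s21.png

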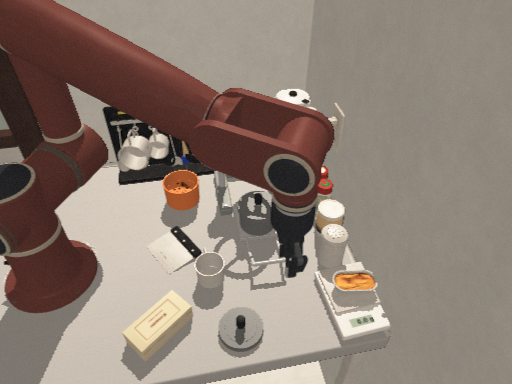

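```bash
python3 - <<'E'
from h import *
s=cams.grab_frame("scene");t=cams.grab_frame("top")
C=lambda x,y,x0,y0:((x+.5)/6-.5+x0,(y+.5)/6-.5+y0)
a=C(270,302,200,160);b=C(259,272,215,150)
print(tri([t,s],[a,b]),ray(t,a,.117),ray(s,b,.117))
def circ(P):
    P=np.array(P)[:,:2]; A=np.c_[2*P,np.ones(len(P))]; c=np.linalg.lstsq(A,(P**2).sum(1),rcond=None)[0]
    return c[:2],2*np.sqrt(c[2]+c[:2]@c[:2])
for z in(.081,.090): print(z,circ([ray(t,C(x,y,200,160),z) for x,y in[(147,315),(410,320),(280,184),(280,450),(185,225),(375,225)]]))
E
```

```text
(array([0.5364, 0.0649, 0.1162]), array([0.123])) [0.5356 0.0649 0.117 ] [0.5368 0.0641 0.117 ]
0.081 (array([0.5351, 0.0642]), np.float64(0.10929252010052214))
0.09 (array([0.5339, 0.0636]), np.float64(0.10823553516781807))
```

Emit:
{"name": "play_rows", "arguments": {
  "slide": [
    [0, -4, 2],
    [0, -4, 4],
    [0, -4, 4],
    [0, 0, 4],
    [0, 0, 2],
    [0, 0, 0],
    [0, 0, 0]
  ],
  "yaw": [0, 0, 0, 0, 0, 0, 0],
  "grip": [0, 0, 0, 0, 0, 0, 0]
}}

```text
time: 22.65
tool_pos: [0.5331, -0.3725, 0.318]
tool_rot: [-0.001, -0.001, 0.708, -0.706]
contact_force: [0.3, -0.3, 1.1]
gripper_width: 0.508
```

```bash
python3 - <<'E'
from h import *
s=cams.grab_frame("scene");crop(s,215,150,305,250,7,"s22.png")
a=np.linspace(0,2*np.pi,720)
for z in(.067,.081):
    P=np.array([proj(s,[.5366+.056*np.cos(x),.0645+.056*np.sin(x),z]) for x in a]); P=(P-[215,150]+.5)*7-.5
    print(z,P.min(0),P.max(0))
E
```

```text
0.067 [154.7337 310.8814] [444.786  518.0829]
0.081 [153.9139 285.3186] [446.5465 492.4041]
```

View pics/s22.png

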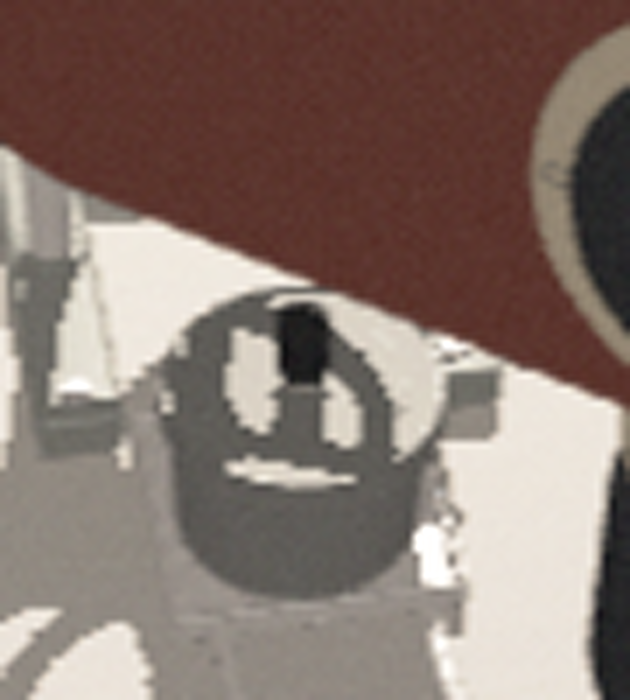

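```bash
python3 -c "
from plant import workorder; print(workorder.job_done())"
```

```text
the job is handed in; nothing more can be done
None
```

The job is handed in at about 22.7 s of the 72 s allowed. No verdict comes back, so what follows rests on my own checks.

- **Wheel:** I turned it about 15 to 16 rad anticlockwise. From its measured hub height, the pressing plate is at about 85 mm, above the 79 mm rim.
- **Tray:** I drew it out to its stop, 149 mm by the gripper's travel. The tin stayed upright on it.
- **Lid:** I put the wider lid on the tin and pressed it down with about 14 N, at which point it moved no further.
- **Lid height and level:** The knob top measured 116 mm above the worktop; fully home it should be 117. The lid's outline agrees with a level lid to within about 1 mm.
- **Bystanders:** None of them looked moved in the pictures, and the gripper stood well clear when I handed in.

Some measurements disagreed:
- **Camera offset:** The two cameras differed by about 5 mm in x on both the tin and the lid. I therefore lined up the lid using the difference between them within one view.
- **Centring:** The top view put the lid about 3.5 mm from the earlier tin position. That is slightly more than the lid's play, so I put it down to measurement error. It is inside the 6 mm limit.
- **Lateral force:** There was a sideways force of 8 N at the end of the press. It was gone once I let go.

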